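# Load a sample jar into an interlocked bench reader

## Robot

A 6-joint arm with a two-finger parallel gripper is mounted at the origin on a cart in front of the work surface, level with it; the furniture and walls round the work are solid. World frame = base frame: x ahead of the robot, y to its left, z up, the work surface at z = 0. Lengths are in m, angles in rad, forces in N, time in s.
With the tool pointing down it reaches from about 0.35 to 0.775 m from the base axis. Payload 7.3 kg.
Tool frame: the origin (TCP) lies on the centre line of the jaws, within the pads' length; the fingertips stand 17 mm ahead of it and the grasp point (between the pads) lies 2 mm behind it (robot.tcp_to_tips is the distance from the TCP to the fingertips, in m); z points along the fingers, y is the line along which they close (so a half turn about z gives the same grasp; the last joint's range is limited). The gripper opens to 92 mm and grips with 3 to 60 N. Pads are 19 mm wide; open, the fingers measure 130 mm over their backs; the gripper's body (75 mm by 190 mm) begins 47 mm behind the grasp point.
Start: joints at [1.14, 0.342, 1.524, -0, 1.275, -0.146], TCP at [0.147, 0.504, 0.212] pointing down, gripper open.
Joint ranges: [-2.53, 2.53], [-0.77, 2.02], [0.04, 2.7], [-1, 4.14], [0.28, 2.66], [-3.11, 3.11]. Speed limits (rad/s): [2.57, 2.57, 3.14, 3.14, 3.14, 3.14].

## Interface

Orientations are given as [roll, pitch, yaw] about the fixed x, y, z axes, in that order (R = Rz(yaw) Ry(pitch) Rx(roll)).
In Python, from cell import robot gives the robot as it stands. The module is installed in compiled form; this text tells all that it offers.
- The arm moves only by the tool carry_out, never from a script. Its argument "commands" is a list of rows, each a list of 3 entries, a list of its own where there are three numbers: the shift along the tool's x, y, z in m, then the turn about the tool's z in rad, then the opening, from 0 (shut) to 1 (fully open). In form: [[[dx, dy, dz], yaw, claw], ...]. A call has 1 to 20 rows; each row shifts and turns the commanded pose from where the row before left it, along the tool's axes as they then stand; what a row does not reach is not made up. A row lasts 1/8 s, in which the tool goes at most 62.5 mm and 10.7 degrees, less where a joint would pass 70% of its speed; a pose out of reach is approached as far as the arm can. A call is refused whole if a number of a shift passes 0.0625 or a number of a turn 0.188, either way. A call with a gripper value outside its range is refused whole. The fingers move at their own pace and stop on an object; "newtons" is the grip in N (left out, the last holds). Time passes only in rows, so rows that do not move let the fingers close. It gives the time, the measured TCP pose, the force, the opening and the grip force at its end, in the units of the state.
- robot.observe(): the state, without advancing time (a new reading comes with each control period).
- robot.read_camera(name): name is "side" or "top" or "wrist"; returns a dict with "pixels" (420x560x3 uint8, red, green, blue), "fx", "fy", "cx", "cy" (pixels), "view" (4x4, takes a point from world to camera coordinates); the wrist camera has in their place "T_tool_cam" (4x4, takes a point from camera to tool coordinates, whose origin is the TCP and whose axes are the flange's). Camera axes: x right, y up, looking along -z (the intrinsics and any distortion apply to the point x, -y, -z); pixel columns grow to the right and rows downward; lengths in m; the calibration is good to about 2 mm. The wrist camera is an equidistant fisheye: a pixel r from the principal point sees the ray r / f radians off the axis. A picture is of the moment at which its call begins: read the wrist's pose just before it. There is no depth.
- robot.hand_in(): hands the job in; it is judged then, once.
Trained networks look in a picture, given as the dict that the camera call returned (one of the last four; its "shot" number tells which), for a name from the list of things; names that differ only in an ending like _2 or _b are one class to them, and where a whole thing is asked for, a point or a joint stands for the part that bears it (a point fixed in the world has none). Each returns a list of dicts, best first, with "p" (0 to 1); they miss things now and then, are a little off and sometimes report something else, mostly with a low value. They report only what shows in the picture. A call takes as long as a camera call. They do not tell look-alikes from the thing itself.
- robot.find_in(picture, name): "at" ([column, row] in pixels, amid what is visible of it).
- robot.tip_of(picture, name): "at" ([column, row] in pixels: a listed point, or the origin of a listed thing).
The state is a dict: "time": time; "qpos": joint angles; "qvel": joint speeds; "joint_efforts": joint torques, N m; "tool_pos": TCP position; "tool_rot": TCP orientation; "contact_force": force on the tool from outside, world axes, zero at the start; "torque": the same for the moment, N m; "opening": finger opening in m; "grip_force": force on a finger pad.
Only numpy, scipy, OpenCV 4.12 (cv2) and the standard library are available. Lean on these libraries where they do the work, as an engineer would, in place of code of your own. Each camera call takes 0.05 s, during which the arm holds its last target. There are 200 camera calls.

## Task

Load the lidded sample jar into the bench reader: slide the safety catch on its top sideways off the release button, press the button so that the tray springs out, and stand the jar upright in the tray's recess. Then push the tray in until it latches fully home, and finally slide the catch all the way back over the button. Leave the other vessels where they stand and do not knock the jar over.

Things in the scene. Friction and masses are not known exactly. Their poses are not given: they have to be found in the camera images.
- reader: White bench instrument fixed to the worktop, 150 deep x 130 wide x 88 mm high (flat top deck at z = 88 mm). Origin: on the worktop, 5 mm behind the middle of its footprint; x points from its front (the tray side, 80 mm before the origin) to its back (70 mm behind), y to its left as seen from the robot, z up.
- catch_ridge (a point): Centre of the upright grip ridge on the safety catch, the bare steel sliding cover on the deck (46 mm along y, 58 mm along x, plate top 103 mm above the worktop). The ridge is 10 mm thick along y, 42 mm long along x and stands 19 mm above the plate, to z = 122 mm. Axes as the reader's. The catch only slides along the reader's y, with about 1.5 N of friction, and stays where it is left.
- catch (a joint): Catch travel along the reader's +y, m: 0 = fully over the button, which then cannot be reached; 0.052 = fully open, button clear. Starts between 0 and 0.006.
- button_top (a point): Centre of the top face of the round grey release button, 34 mm in diameter, on the deck at x = +30, y = -25 mm from the reader's origin; its top is 96 mm above the worktop, 8 mm above the deck, and lies under the catch while that is closed. The open catch's edge is 29 mm from the button's centre.
- button (a joint): Button travel downwards, m: 0 = up, 0.0065 = fully down (about 4 N; it springs back). It unlatches the tray once about 0.005 down. It dips by itself when the tray latches.
- tray (a joint): Tray travel out of the front (reader's -x), m: 0 = latched home (0 to 0.001 at rest), 0.095 = fully out, -0.004 = pushed in as far as it goes. A spring of about 3 N drives it out when the latch is released. To close, push it in to about -0.003; it rides over the latch (about 8 N in all) and then springs back to 0 and stays.
- tray_recess (a point): Centre of the tray's recess floor, 14 mm above the worktop; moves with the tray; axes as the reader's. The recess is 68 mm along x and 74 mm along y inside a lip 8.5 mm high. With the tray out its centre is 55 mm in front of the reader's front face, and 40 mm behind the inner face of the tray's 74 mm high front panel, so fingers that hold the jar should stand to its left and right (along the reader's y).
- tray_front (a point): Centre of the outer front face of the tray's front panel (100 mm wide, from 9 to 83 mm above the worktop), 50 mm above the worktop; the place to push the tray in, along the reader's +x. Axes as the reader's. Tray home: 8 mm in front of the reader's front face.
- jar_center (a point): Sample jar: a short white cup with a wide, flat, overhanging red screw lid, 60 mm tall, 51 mm in diameter, the lid (top 12 mm) 56 mm; about 70 g. The point is on its axis, half-way up (30 mm above its foot); z is its upright axis. Stands on the worktop beside the reader.
- tub: Bystander: white lidded tub without a wide lid, 52 mm in diameter, 50 mm tall; origin at its foot. Changes places with the jar and the small beaker.
- small_beaker: Bystander: clear glass beaker, 46 mm in diameter, 59 mm tall; origin at its foot.
- flask: Bystander: clear conical flask, 66 mm in diameter, 116 mm tall; origin at its foot.
- bottle: Bystander: white square bottle with red cap, 62 x 62 x 138 mm; origin at its foot.
Mind the look-alikes: they are no part of the job. Of the things like the part that bears jar_center, leave any that is orange; of the rest the larger one is meant.

How it is judged:
By the outcome, as a careful person would: the job done as asked, in the order asked, and still so for the second after the job is handed in, with the robot touching nothing.
It also fails if it takes over 72 s, if anything falls off the work surface, if the arm or the gripper's body presses on something with over 40 N, if the wrist force passes 120 N, or if a joint passes its speed limit or range.

## Working session

There is one attempt and no reset: what is moved stays moved. The work goes in short steps, Python scripts to look and compute and a tool call to move; the robot and the scene stay as the last step left them, time stands still between calls to the robot, and variables do not carry over. Pictures are saved under pics/ and viewed, at most 10 in all, crops included, and the job is handed in when it is done.

Besides the shell and the picture viewer there is one more tool, called after "Request:" as name(argument=value, ...) on one line, values as JSON. carry_out: Moves the arm, as the interface text tells. Its arguments: {"type":"object","properties":{"commands":{"type":"array"},"newtons":{"type":"number"}},"required":["commands"]}

```bash
mkdir -p pics
cat > h.py <<'E'
import numpy as np, cv2
from cell import robot
from scipy.spatial.transform import Rotation as R
def ray(pic,uv,T_wt=None):
    """origin, direction in world"""
    u=(uv[0]-pic['cx'])/pic['fx']; v=(uv[1]-pic['cy'])/pic['fy']
    if 'view' in pic:
        d=np.array([u,-v,-1]); M=np.linalg.inv(np.array(pic['view']))
    else:
        r=np.hypot(u,v); s=np.sin(r)/r if r>1e-9 else 1
        d=np.array([u*s,-v*s,-np.cos(r)]); M=T_wt@np.array(pic['T_tool_cam'])
    d=M[:3,:3]@d; return M[:3,3],d/np.linalg.norm(d)
def onz(pic,uv,z,T=None):
    o,d=ray(pic,uv,T); return o+d*(z-o[2])/d[2]
def tri(rays):
    A=np.zeros((3,3));b=np.zeros(3);
    for o,d in rays:
        P=np.eye(3)-np.outer(d,d);A+=P;b+=P@o
    p=np.linalg.solve(A,b); return p,[np.linalg.norm((np.eye(3)-np.outer(d,d))@(p-o)) for o,d in rays]
def pose():
    s=robot.observe();T=np.eye(4);T[:3,:3]=R.from_euler('xyz',s['tool_rot']).as_matrix();T[:3,3]=s['tool_pos'];return T
def save(pic,n,crop=None,sc=1):
    im=cv2.cvtColor(np.asarray(pic['pixels']),cv2.COLOR_RGB2BGR)
    if crop: im=im[crop[1]:crop[3],crop[0]:crop[2]]
    cv2.imwrite('pics/'+n,cv2.resize(im,None,fx=sc,fy=sc))
E
cat > a.py <<'E'
from h import *
s=robot.observe();print(s)
for c in('top','side'):
    p=robot.read_camera(c);save(p,c+'1.png');print(c,{k:(v if k!='pixels' else 0) for k,v in p.items()})
    for n in('reader','catch_ridge','button_top','tray_front','jar_center','tub','small_beaker','flask','bottle'):
        print(n,[(np.round(q['at']),round(q['p'],2)) for q in robot.tip_of(p,n)][:4])
E
python3 a.py
```

```text
{'time': 0.0, 'qpos': array([ 1.14000893e+00,  3.42744998e-01,  1.52502043e+00,  9.60858928e-06,
        1.27539058e+00, -1.46031759e-01]), 'qvel': array([-0.00066096, -0.0005124 ,  0.00114344,  0.00058604,  0.00068605,
       -0.00042602]), 'joint_efforts': array([-3.85188478e-04, -4.31265843e+01, -2.44214523e+01,  7.14380457e-02,
        5.60346292e-02, -1.66327150e-04]), 'tool_pos': array([0.14729547, 0.50346757, 0.21173223]), 'tool_rot': array([-3.14004727e+00, -2.36579816e-04,  2.85683403e+00]), 'contact_force': array([ 0.31979313, -0.58900409,  0.2422862 ]), 'torque': array([-0.01478217, -0.02520542,  0.04550329]), 'grip_force': 0.0, 'opening': 0.09187783373516364}
top {'pixels': 0, 'fx': 544.4487081069689, 'fy': 544.4487081069689, 'cx': 286.9644698818032, 'cy': 212.80477219296534, 'view': array([[-1.23418359e-03, -9.99724119e-01,  2.34555437e-02,
        -5.17454536e-02],
       [ 9.97910710e-01,  2.83878449e-04,  6.46075477e-02,
        -5.63666402e-01],
       [-6.45963822e-02,  2.34862758e-02,  9.97635055e-01,
        -1.35875679e+00],
       [ 0.00000000e+00,  0.00000000e+
[... 626 characters left out ...]
cy': 208.07591268959993, 'view': array([[ 0.82374766, -0.56664001, -0.0189443 , -0.45969541],
       [ 0.27979202,  0.37722919,  0.88284459, -0.2363142 ],
       [-0.49310872, -0.73254163,  0.46928301, -1.07206507],
       [ 0.        ,  0.        ,  0.        ,  1.        ]]), 'shot': 2}
reader [(array([302., 220.]), 0.71)]
catch_ridge [(array([317., 190.]), 0.76)]
button_top []
tray_front [(array([289., 220.]), 0.86)]
jar_center [(array([283., 293.]), 0.72), (array([344., 300.]), 0.65), (array([317., 283.]), 0.6)]
tub [(array([240., 196.]), 0.53)]
small_beaker [(array([212., 208.]), 0.56)]
flask [(array([365., 268.]), 0.96)]
bottle [(array([383., 250.]), 0.83), (array([297., 224.]), 0.18)]
```

Run:
```python
import cv2
for c,b in(('top1',(110,100,460,330)),('side1',(190,130,450,330))):
    i=cv2.imread(f'pics/{c}.png')[b[1]:b[3],b[0]:b[2]];s=780/(b[2]-b[0]);s=min(s,590/(b[3]-b[1]))
    cv2.imwrite(f'pics/{c}c.png',cv2.resize(i,None,fx=s,fy=s,interpolation=2));print(s)
```

```text
2.2285714285714286
2.95
```

View pics/top1c.png

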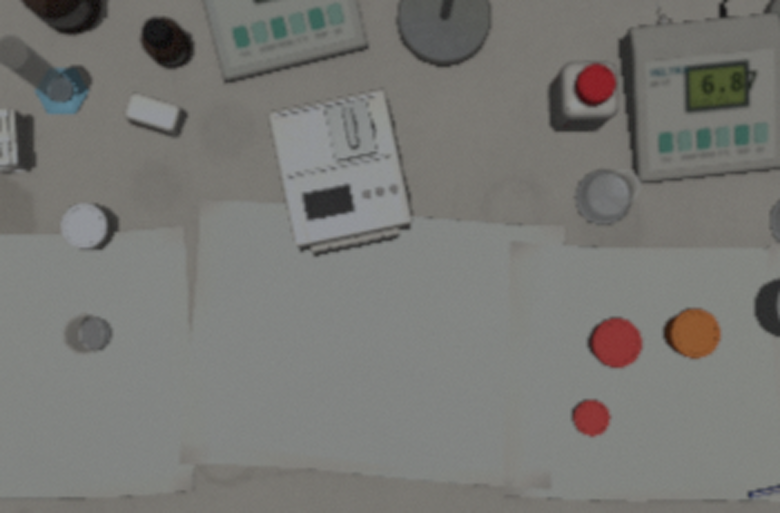

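View pics/side1c.png

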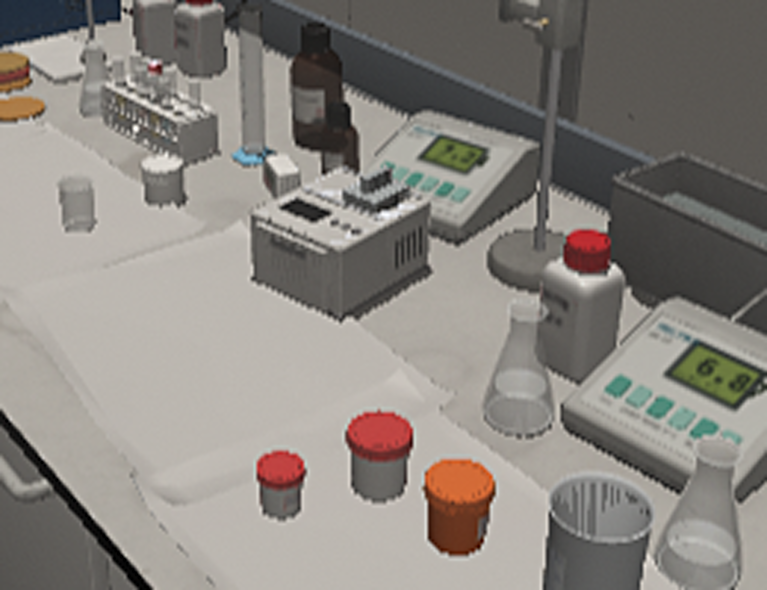

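Top picture (full-frame pixels): the jar candidates are large red (386,253), orange (421,249) and small red (375,287). The tub at (148,201) has no wide lid. I choose the large red one. The reader deck corners are at about (245,211), (294,200), (282,140) and (232,151).

```bash
cat > b.py <<'E'
from h import *
p=robot.read_camera('top');q=robot.read_camera('side')
save(p,'jarcrop.png',(345,210,445,310),5)
s=780/350
C=[onz(p,(110+a/s,100+b/s),.088) for a,b in((300,248),(410,222),(383,90),(272,113))]
print(np.round(C,4))
fl,fr,br,bl=C
print('yaws',[np.arctan2(*(d[[1,0]])) for d in (bl-fl,br-fr)],[np.arctan2(-d[0],d[1]) for d in(fl-fr,bl-br)])
c=np.mean(C,0);print('center',c,[np.linalg.norm(x) for x in(fl-fr,bl-br,fl-bl)])
hsv=cv2.cvtColor(np.asarray(p['pixels']),cv2.COLOR_RGB2HSV)
m=(((hsv[...,0]<5)|(hsv[...,0]>172))&(hsv[...,1]>130)&(hsv[...,2]>70)).astype(np.uint8)
n,l,st,ce=cv2.connectedComponentsWithStats(m)
for i in range(1,n):
    if st[i,4]>60: print(st[i],ce[i],onz(p,ce[i],.058))
for nme,z in(('catch_ridge',.122),('tray_front',.05)):
    a=robot.tip_of(p,nme)[0]['at'];b=robot.tip_of(q,nme)[0]['at'];print(nme,onz(p,a,z),onz(q,b,z),tri([ray(p,a),ray(q,b)]))
# jar lid top tri
hs=cv2.cvtColor(np.asarray(q['pixels']),cv2.COLOR_RGB2HSV)
for r in robot.tip_of(q,'jar_center'): print(r['at'],onz(q,r['at'],.03))
for n,z in(('tub',0),('small_beaker',0),('flask',0),('bottle',0)):
    print(n,[onz(p,r['at'],z).round(3) for r in robot.tip_of(p,n)[:1]],[onz(q,r['at'],z).round(3) for r in robot.tip_of(q,n)[:1]])
print(pose().round(4), robot.read_camera('wrist')['T_tool_cam'])
E
python3 b.py
```

```text
[[ 0.5628  0.0512  0.088 ]
 [ 0.591  -0.0673  0.088 ]
 [ 0.735  -0.0382  0.088 ]
 [ 0.7094  0.0821  0.088 ]]
yaws [np.float64(0.20739045123379782), np.float64(0.1992065367624343)] [np.float64(0.23349474706714793), np.float64(0.20971972695160426)]
center [0.64955391 0.00694578 0.088     ] [np.float64(0.12184388150744199), np.float64(0.12300522711100667), np.float64(0.1498279853379942)]
[522 127  10  10  73] [526.4109589 131.8630137] [ 0.76472331 -0.65209784  0.058     ]
[369 129  17  17 222] [377.01351351 137.03603604] [ 0.75025045 -0.27563457  0.058     ]
[376 243  21  22 355] [386.09859155 253.22253521] [ 0.46166652 -0.29459486  0.058     ]
[368 280  15  15 181] [375. 287.] [ 0.37931553 -0.2662499   0.058     ]
catch_ridge [ 0.68644247 -0.00109555  0.122     ] [ 0.68288626 -0.01203238  0.122     ] (array([ 0.68883036, -0.00200254,  0.11622557]), [np.float64(0.001722583634331628), np.float64(0.0017225836343315673)])
tray_front [ 0.56781303 -0.00094402  0.05      ] [ 0.56860321 -0.01372213  0.05      ] (array([ 0.57144786, -0.00292811,  0.04376851]), [np.float64(0.0038089868800794415)
[... 247 characters left out ...]
0.287, 0.   ])]
small_beaker [array([ 0.629, -0.292,  0.   ])] [array([0.462, 0.313, 0.   ])]
flask [array([ 0.628, -0.294,  0.   ])] [array([ 0.639, -0.286,  0.   ])]
bottle [array([ 0.731, -0.256,  0.   ])] [array([ 0.738, -0.257,  0.   ])]
[[-9.597e-01  2.809e-01  1.000e-04  1.475e-01]
 [ 2.809e-01  9.597e-01  1.000e-04  5.039e-01]
 [-0.000e+00  2.000e-04 -1.000e+00  2.125e-01]
 [ 0.000e+00  0.000e+00  0.000e+00  1.000e+00]] [[ 3.05840813e-04  9.63815607e-01  2.66569658e-01  7.13301679e-02]
 [ 9.99999915e-01 -2.20878792e-04 -3.48705700e-04 -2.34791864e-04]
 [-2.77208412e-04  2.66569742e-01 -9.63815592e-01 -1.72004734e-01]
 [ 0.00000000e+00  0.00000000e+00  0.00000000e+00  1.00000000e+00]]
```

View pics/jarcrop.png

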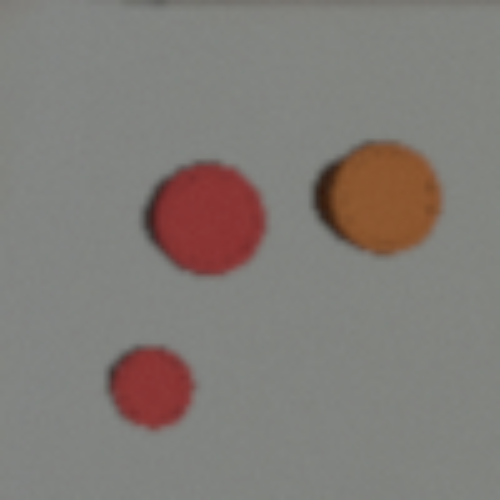

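The crop shows the larger red-lidded jar at about (386,253), with the orange and the small red look-alikes beside it; the choice stands. Next I hover near the reader, turn to its yaw and look.

Request:
carry_out(commands=[[[-0.041, -0.027, -0.003], 0, 1], [[-0.041, -0.027, -0.003], 0, 1], [[-0.041, -0.027, -0.003], 0, 1], [[-0.041, -0.027, -0.003], 0, 1], [[-0.041, -0.027, -0.003], 0, 1], [[-0.041, -0.027, -0.003], 0, 1], [[-0.041, -0.027, -0.003], 0, 1], [[-0.041, -0.027, -0.003], 0, 1], [[-0.041, -0.027, -0.003], 0, 1], [[-0.041, -0.027, -0.003], 0, 1], [[-0.041, -0.027, -0.003], 0, 1], [[-0.041, -0.027, -0.003], 0, 1], [[-0.041, -0.027, -0.003], 0, 1], [[-0.041, -0.027, -0.003], 0, 1], [[0, 0, 0], -0.166, 0.5], [[0, 0, 0], -0.166, 0.5], [[0, 0, 0], -0.166, 0.5], [[0, 0, 0], 0, 0.5]])

```text
time: 4.05
tool_pos: [0.5922, -0.0202, 0.2543]
tool_rot: [3.141, -0.0, -2.93]
contact_force: [-0.5, -0.0, 0.0]
opening: 0.0564
grip_force: 0.0
```

```bash
cat > c.py <<'E'
from h import *
T=pose();p=robot.read_camera('wrist');save(p,'w1.png');print(T.round(4))
q=robot.read_camera('top');save(q,'top2.png')
for n,z in(('catch_ridge',.122),('tray_front',.05),('reader',0)):
    for r in robot.tip_of(p,n)[:2]: print(n,r['at'],r['p'],onz(p,r['at'],z,T))
E
python3 c.py
```

```text
[[-9.777e-01 -2.100e-01 -1.000e-04  5.922e-01]
 [-2.100e-01  9.777e-01  1.000e-04 -2.020e-02]
 [ 1.000e-04  1.000e-04 -1.000e+00  2.543e-01]
 [ 0.000e+00  0.000e+00  0.000e+00  1.000e+00]]
catch_ridge [265.5, 282.6] 0.6 [ 0.68712758 -0.00642285  0.122     ]
catch_ridge [286.4, 167.3] 0.6 [ 0.56364005 -0.01211377  0.122     ]
tray_front [284.1, 166.9] 0.58 [ 0.5735183  -0.00928691  0.05      ]
reader [285.1, 223.4] 0.76 [0.65664662 0.01281281 0.        ]
```

View pics/w1.png

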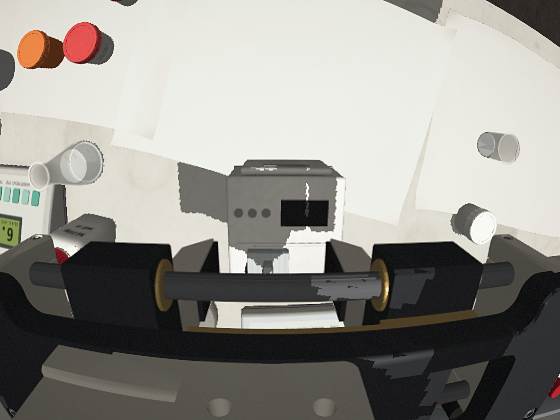

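The wrist view shows the reader's front edge at about row 178, columns 229–345, square to the tool. The gripper hides the catch, so I move forward over it and look again.

Request:
carry_out(commands=[[[-0.032, -0.001, 0], 0, 0.4], [[-0.032, -0.001, 0], 0, 0.4], [[-0.032, -0.001, 0], 0, 0.4], [[0, 0, 0], 0, 0.4]])

```text
time: 4.8
tool_pos: [0.6876, -0.0023, 0.2528]
tool_rot: [3.141, -0.001, -2.929]
contact_force: [-0.0, -1.0, 0.0]
opening: 0.0366
grip_force: 0.0
```

```bash
cat > c.py <<'E'
from h import *
T=pose();p=robot.read_camera('wrist');save(p,'w2.png',(170,0,430,260),2.3);print(T.round(4))
for n,z in(('catch_ridge',.122),('tray_front',.05),('reader',0)):
    for r in robot.tip_of(p,n)[:2]: print(n,r['at'],r['p'],onz(p,r['at'],z,T))
E
python3 c.py
```

```text
[[-9.774e-01 -2.113e-01 -1.300e-03  6.876e-01]
 [-2.113e-01  9.774e-01  4.000e-04 -2.300e-03]
 [ 1.200e-03  6.000e-04 -1.000e+00  2.528e-01]
 [ 0.000e+00  0.000e+00  0.000e+00  1.000e+00]]
catch_ridge [271.8, 194.7] 0.57 [ 0.68753875 -0.00215256  0.122     ]
tray_front [285.3, 81.7] 0.91 [ 0.57169179 -0.01144548  0.05      ]
tray_front [285.5, 153.9] 0.44 [0.65331254 0.00677185 0.05      ]
reader [285.5, 153.6] 0.66 [0.65762766 0.00997034 0.        ]
```

View pics/w2.png

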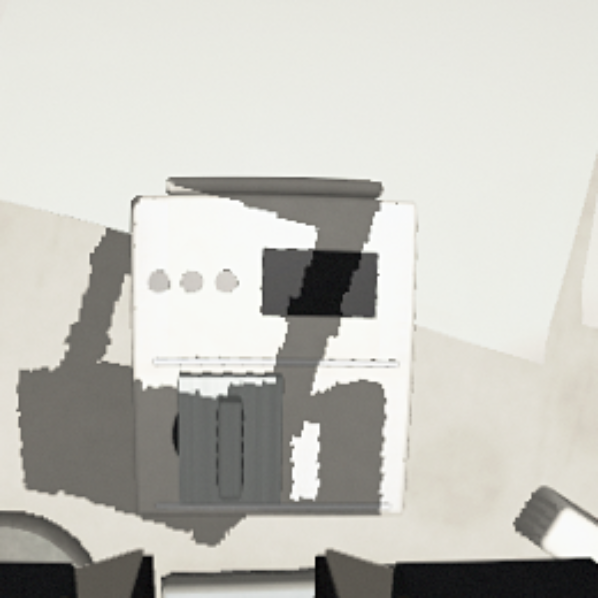

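The crop shows the ridge centred at full-frame pixel (270,194) and the button's edge peeking out at about (246,190). Four deck corners are visible.

```bash
cat > d.py <<'E'
from h import *
T=pose();p=robot.read_camera('wrist')
f=lambda a,b,z:onz(p,(170+a/2.3,b/2.3),z,T)
fr,fl,br,bl=f(132,196,.088),f(415,203,.088),f(138,514,.088),f(404,514,.088)
print(fr,fl,br,bl)
print('yaw',[np.arctan2(-(d)[0],d[1]) for d in(fl-fr,bl-br)],[np.arctan2(d[1],d[0]) for d in(bl-fl,br-fr)],[np.linalg.norm(d) for d in (fl-fr,bl-br,bl-fl,br-fr)])
yaw=.213;Rz=R.from_euler('z',yaw).as_matrix()
c=(fr+fl+br+bl)/4;o=c+Rz@[.005,0,0]; print('origin',o)
rd=f(230,447,.122);print('ridge',rd,'rel',Rz.T@(rd-o)); a,b=f(230,400,.122),f(231,494,.122);print(np.arctan2((a-b)[1],(a-b)[0])-np.pi)
print('button w',o+Rz@[.03,-.025,0])
E
python3 d.py
```

```text
[ 0.5902031  -0.07025416  0.088     ] [0.56468485 0.05493166 0.088     ] [ 0.73582139 -0.03915373  0.088     ] [0.70887966 0.08660438 0.088     ]
yaw [np.float64(0.2010879465966198), np.float64(0.21104442700050383)] [np.float64(0.21621857729045124), np.float64(0.21041373573342642)] [np.float64(0.1277602113891831), np.float64(0.12861165877548886), np.float64(0.14763232486777972), np.float64(0.14890239931753244)]
origin [0.65478426 0.009089   0.088     ]
ridge [ 0.68648195 -0.00448441  0.122     ] rel [ 0.02811204 -0.01996734  0.034     ]
-6.060750644280343
button w [ 0.68939112 -0.00900424  0.088     ]
```

Request:
carry_out(commands=[[[0, -0.0015, 0.032], 0, 0.4], [[0, 0, 0.032], 0, 0.4], [[0, 0, 0.032], 0, 0.4], [[0, 0, 0.032], 0, 0.4], [[0, 0, 0], 0, 0.4], [[0, 0, 0], 0, 0], [[0, 0, 0], 0, 0], [[0, 0, 0], 0, 0], [[0, 0, 0], 0, 0]], newtons=12)

```text
time: 6.18
tool_pos: [0.6872, -0.0043, 0.127]
tool_rot: [-3.141, 0.001, -2.928]
contact_force: [-0.1, -0.9, -0.5]
opening: 0.0023
grip_force: 0.0
```

Run:
```python
from h import *
print(robot.tip_of(robot.read_camera('top'),'catch_ridge'))
s=robot.observe();print(s['opening'],s['grip_force'],s['tool_pos'])
p=robot.read_camera('wrist');q=robot.read_camera('side')
a=cv2.resize(np.asarray(p['pixels'])[60:260,170:430],None,fx=1.5,fy=1.5);b=cv2.resize(np.asarray(q['pixels'])[150:250,260:390],None,fx=3,fy=3)
b=cv2.copyMakeBorder(b,0,0,0,0,0);h=max(a.shape[0],b.shape[0]);o=np.zeros((h,a.shape[1]+b.shape[1],3),np.uint8);o[:a.shape[0],:a.shape[1]]=a;o[:b.shape[0],a.shape[1]:]=b
cv2.imwrite('pics/w3.png',o[...,::-1])
```

```text
[{'at': [266.5, 157.4], 'p': 0.56}]
0.0004450844942932756 0.0 [ 0.68701333 -0.00422246  0.1266314 ]
```

View pics/w3.png

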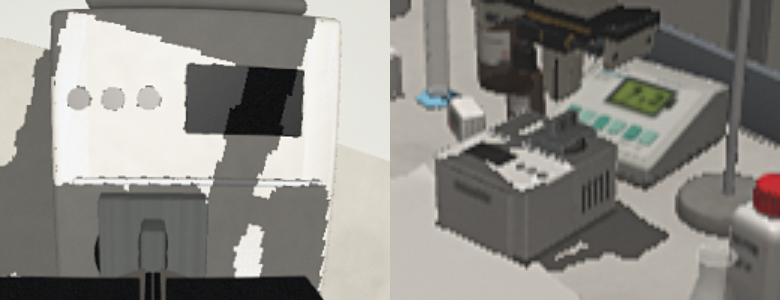

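Run:
```python
from h import *
T=pose();q=robot.read_camera('side');V=np.array(q['view'])
def pr(w):
    c=V@np.r_[w,1];return np.round([q['cx']+q['fx']*c[0]/-c[2],q['cy']-q['fy']*c[1]/-c[2]],1)
def comp(w): u=pr(w);return u,(u-[260,150])*3+[390,0]
t=T[:3,3]
print('tips',comp(t+[0,0,-.017]),'tcp',comp(t),'ridge',comp([.687,-.0035,.122]),'deck fl',comp([.565,.055,.088]),comp([.59,-.069,.088]))
o=np.array([.6548,.0085,0]);Rz=R.from_euler('z',.211).as_matrix()
for c in([-.08,.065],[-.08,-.065],[.07,-.065],[.07,.065]): print(c,comp(o+Rz@[*c,.088]))
print(robot.tip_of(q,'catch_ridge'))
```

```text
tips (array([317.2, 192. ]), array([561.6, 126. ])) tcp (array([317.3, 187.1]), array([561.9, 111.3])) ridge (array([317.1, 188.3]), array([561.3, 114.9])) deck fl (array([275. , 201.7]), array([435. , 155.1])) (array([305. , 214.7]), array([525. , 194.1]))
[-0.08, 0.065] (array([274.4, 201.8]), array([433.2, 155.4]))
[-0.08, -0.065] (array([305.7, 215. ]), array([527.1, 195. ]))
[0.07, -0.065] (array([336.5, 197.9]), array([619.5, 143.7]))
[0.07, 0.065] (array([305.5, 186.5]), array([526.5, 109.5]))
[{'at': [318.3, 189.2], 'p': 0.73}]
```

Run:
```python
from h import *
print(robot.tcp_to_tips, [a for a in dir(robot) if not a.startswith('_')])
p=robot.read_camera('wrist');M=np.linalg.inv(np.array(p['T_tool_cam']))
for z in(.017,.0,-.02):
    c=M@[0,0,z,1];x,y,w=c[0],-c[1],-c[2];r=np.hypot(x,y);th=np.arctan2(r,w);u=np.array([p['cx']+p['fx']*th*x/r,p['cy']+p['fy']*th*y/r]);print(z,u,(u-[170,60])*1.5)
q=robot.read_camera('side');save(q,'s3.png',(280,130,380,230),6)
```

```text
0.017 ['IKError', 'find_in', 'hand_in', 'observe', 'read_camera', 'tcp_to_tips', 'tip_of']
0.017 [271.87553688 236.77907341] [152.81330532 265.16861011]
0.0 [271.92354223 247.27988761] [152.88531334 280.91983142]
-0.02 [271.99107499 262.14408301] [152.98661249 303.21612452]
```

View pics/s3.png

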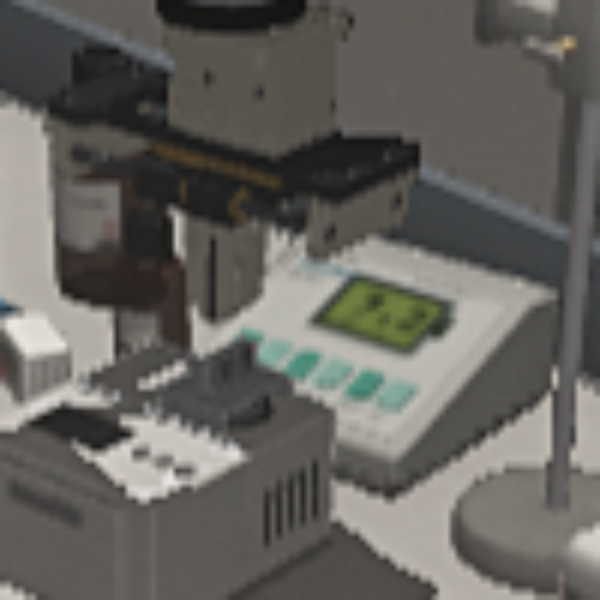

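Run:
```python
from h import *
T=pose();p=robot.read_camera('wrist')
f=lambda a,b,z:onz(p,(170+a/1.5,60+b/1.5),z,T)
a,b=f(55,15,.088),f(335,20,.088);print(a,b,np.linalg.norm(a-b))
a,b=f(57,185,.088),f(330,185,.088);print('hinge line',a,b)
r=f(153,220,.122);print('ridge front end',r, 'plate front', f(100,196,.103),f(206,196,.103))
s=robot.observe();print(s['qpos'],s['opening'])
q=robot.read_camera('top');save(q,'t3.png',(220,90,330,220),4.5)
V=np.array(q['view'])
for d in(.017,0,-.05,-.1):
    c=V@np.r_[T[:3,3]-[0,0,d],1];u=np.array([q['cx']+q['fx']*c[0]/-c[2],q['cy']-q['fy']*c[1]/-c[2]]);print(d,u,(u-[220,90])*4.5)
```

```text
[ 0.59349353 -0.06740857  0.088     ] [0.56662746 0.05245187 0.088     ] 0.12283448408421639
hinge line [ 0.66700504 -0.05214837  0.088     ] [0.64019066 0.06901638 0.088     ]
ridge front end [ 0.66460406 -0.00903704  0.122     ] plate front [ 0.66431761 -0.03138976  0.103     ] [0.65506765 0.01127448 0.103     ]
[-1.17634823e-01  7.10255890e-01  1.13590904e+00  1.03307454e-04
  1.29551466e+00 -1.90168002e+00] 0.00044580017094287514
0.017 [267.69699918 158.56714553] [214.6364963 308.5521549]
0 [267.61112349 157.37868972] [214.25005569 303.20410373]
-0.05 [267.34479179 153.69285672] [213.05156306 286.61785522]
-0.1 [267.05589311 149.69471335] [211.75151899 268.62621008]
```

View pics/t3.png

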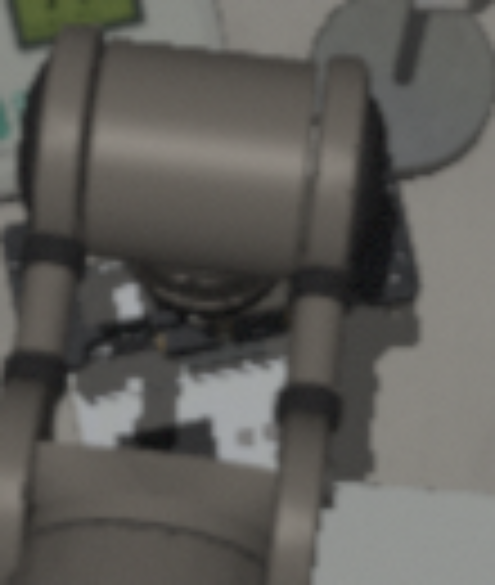

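The wrist view's plate scale implies the tips are about 12–15 mm higher than the reading suggests, and the side view shows them just above the ridge. I open, go down by small steps watching the force, and close again.

Request:
carry_out(commands=[[[0, 0, 0], 0, 0.4], [[0, 0, 0], 0, 0.4], [[0, 0, 0], 0, 0.4], [[0, 0, 0], 0, 0.4], [[0, 0, 0.003], 0, 0.4], [[0, 0, 0.003], 0, 0.4], [[0, 0, 0], 0, 0.4]])

```text
time: 7.55
tool_pos: [0.6867, -0.0042, 0.1199]
tool_rot: [3.141, -0.001, -2.928]
contact_force: [0.7, -0.4, -0.4]
opening: 0.037
grip_force: 0.0
```

Request:
carry_out(commands=[[[0, 0, 0.002], 0, 0.4], [[0, 0, 0.002], 0, 0.4], [[0, 0, 0], 0, 0.4]])

```text
time: 7.92
tool_pos: [0.6868, -0.0042, 0.1162]
tool_rot: [3.141, -0.0, -2.928]
contact_force: [-0.9, 0.0, -0.2]
opening: 0.0366
grip_force: 0.0
```

Request:
carry_out(commands=[[[0, 0, 0.002], 0, 0.4], [[0, 0, 0.002], 0, 0.4], [[0, 0, 0], 0, 0.4]])

```text
time: 8.3
tool_pos: [0.6868, -0.0042, 0.1122]
tool_rot: [3.141, -0.0, -2.928]
contact_force: [0.6, -0.3, 0.4]
opening: 0.0366
grip_force: 0.0
```

Request:
carry_out(commands=[[[0, 0, 0], 0, 0], [[0, 0, 0], 0, 0], [[0, 0, 0], 0, 0], [[0, 0, 0], 0, 0]])

```text
time: 8.8
tool_pos: [0.687, -0.0043, 0.1124]
tool_rot: [3.142, 0.0, -2.928]
contact_force: [-0.3, 0.7, 0.4]
opening: 0.0023
grip_force: 0.0
```

Request:
carry_out(commands=[[[0, 0, 0.002], 0, 0], [[0, 0, 0.002], 0, 0], [[0, 0, 0], 0, 0]])

```text
time: 9.18
tool_pos: [0.6869, -0.0042, 0.1082]
tool_rot: [3.141, -0.0, -2.928]
contact_force: [-0.5, 0.0, 0.5]
opening: 0.0006
grip_force: 0.0
```

Run:
```python
from h import *
T=pose();q=robot.read_camera('side');p=robot.read_camera('wrist')
a=cv2.resize(np.asarray(p['pixels'])[130:270,190:350],None,fx=2.4,fy=2.4,interpolation=2);b=cv2.resize(np.asarray(q['pixels'])[155:225,280:360],None,fx=4.8,fy=4.8,interpolation=2)
cv2.imwrite('pics/w5.png',np.hstack([a,b])[...,::-1]);print(T.round(4),robot.observe()['contact_force'],robot.observe()['qpos'])
```

```text
[[-9.774e-01 -2.116e-01 -2.000e-04  6.869e-01]
 [-2.116e-01  9.774e-01  1.000e-04 -4.200e-03]
 [ 2.000e-04  2.000e-04 -1.000e+00  1.082e-01]
 [ 0.000e+00  0.000e+00  0.000e+00  1.000e+00]] [1.43165617 0.74039352 0.28969139] [-1.17704792e-01  7.25315796e-01  1.15808718e+00  9.73411969e-05
  1.25834133e+00 -1.90167908e+00]
```

View pics/w5.png

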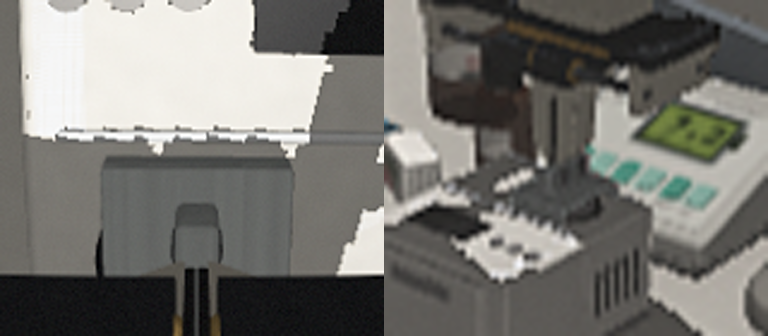

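Request:
carry_out(commands=[[[0, 0, 0.002], 0, 0], [[0, 0, 0], 0, 0]])

```text
time: 9.52
tool_pos: [0.6871, -0.0043, 0.108]
tool_rot: [-3.141, 0.001, -2.928]
contact_force: [-2.1, 0.1, 7.3]
opening: 0.0004
grip_force: 3.7
```

Request:
carry_out(commands=[[[0, 0, 0.002], 0, 0], [[0, 0, 0], 0, 0]])

```text
time: 9.78
tool_pos: [0.6873, -0.0044, 0.1078]
tool_rot: [-3.14, 0.003, -2.928]
contact_force: [-5.6, 0.1, 16.0]
opening: 0.0003
grip_force: 8.0
```

Request:
carry_out(commands=[[[0, 0, -0.006], 0, 0], [[0, 0, 0], 0, 0]])

```text
time: 10.02
tool_pos: [0.6872, -0.0043, 0.1108]
tool_rot: [-3.141, 0.001, -2.928]
contact_force: [-0.9, 0.5, 0.1]
opening: 0.0004
grip_force: 0.0
```

Run:
```python
from h import *
T=pose();p=robot.read_camera('wrist');print(T[:3,3],robot.observe()['contact_force'])
f=lambda a,b,z:onz(p,(190+a/2.4,130+b/2.4),z,T)
a,b=f(103,165,.103),f(292,165,.103);print(np.linalg.norm(a-b),a,b)
a,b=f(176,206,.122),f(218,206,.122);print('ridge w',np.linalg.norm(a-b),a,b)
print('ridge w at base',np.linalg.norm(f(172,262,.105)-f(222,262,.105)))
print({k:v for k,v in p.items() if k!='pixels'})
```

```text
[ 0.6872317  -0.00427919  0.11079914] [-0.91093967 -0.03964141  0.06522889]
0.04508658116429172 [ 0.6659485  -0.03174004  0.103     ] [0.65639165 0.01232203 0.103     ]
ridge w 0.009050148189909657 [ 0.66642948 -0.0133646   0.122     ] [ 0.66451192 -0.00451993  0.122     ]
ridge w at base 0.012196885358369075
{'fx': 325.19226210127806, 'fy': 325.19226210127806, 'cx': 271.38683312863725, 'cy': 206.98419357859206, 'T_tool_cam': array([[ 3.05613119e-04,  9.63783280e-01,  2.66686513e-01,
         7.14823536e-02],
       [ 9.99999933e-01, -2.41351082e-04, -2.73740729e-04,
        -3.62668674e-04],
       [-1.99461659e-04,  2.66686579e-01, -9.63783289e-01,
        -1.72004478e-01],
       [ 0.00000000e+00,  0.00000000e+00,  0.00000000e+00,
         1.00000000e+00]]), 'shot': 20}
```

Touch shows the real tips are about 31 mm higher than the TCP reading plus the stated offset: the ridge top (0.122) was met at TCP 0.108. So tips = TCP z + 0.014. I grip the ridge with that correction.

Request:
carry_out(commands=[[[0, 0, -0.006], 0, 0.4], [[0, 0, 0], 0, 0.4], [[0, 0, 0], 0, 0.4], [[0, 0, 0], 0, 0.4], [[0, 0, 0.008], 0, 0.4], [[0, 0, 0.008], 0, 0.4], [[0, 0, 0.005], 0, 0.4], [[0, 0, 0], 0, 0.4]])

```text
time: 11.08
tool_pos: [0.6866, -0.0042, 0.0946]
tool_rot: [3.141, -0.001, -2.928]
contact_force: [-0.2, 0.3, -0.2]
opening: 0.0366
grip_force: 0.0
```

Request:
carry_out(commands=[[[0, 0, 0], 0, 0], [[0, 0, 0], 0, 0], [[0, 0, 0], 0, 0], [[0, 0, 0], 0, 0]])

```text
time: 11.58
tool_pos: [0.6871, -0.0043, 0.0957]
tool_rot: [-3.142, 0.0, -2.929]
contact_force: [0.2, -0.5, -0.3]
opening: 0.0099
grip_force: 12.0
```

The ridge is gripped (10 mm opening). I slide it open.

Request:
carry_out(commands=[[[0, 0.012, 0], 0, 0], [[0, 0.012, 0], 0, 0], [[0, 0.012, 0], 0, 0], [[0, 0.011, 0], 0, 0], [[0, 0.003, 0], 0, 0], [[0, 0, 0], 0, 0]])

```text
time: 12.32
tool_pos: [0.6774, 0.0416, 0.0957]
tool_rot: [-3.136, 0.001, -2.929]
contact_force: [4.7, -11.7, -0.7]
opening: 0.0096
grip_force: 12.0
```

Request:
carry_out(commands=[[[0, 0, 0], 0, 0.4], [[0, 0, 0], 0, 0.4], [[0, 0, -0.02], 0, 0.4], [[0, 0, -0.025], 0, 0.4], [[0, -0.026, 0], 0, 0], [[0, -0.027, 0], 0, 0], [[0, 0, 0.02], 0, 0], [[0, 0, 0.02], 0, 0], [[0, 0, 0.01], 0, 0], [[0, 0, 0], 0, 0]])

```text
time: 13.58
tool_pos: [0.6869, -0.0075, 0.089]
tool_rot: [3.141, -0.002, -2.929]
contact_force: [0.8, 0.1, -0.3]
opening: 0.0005
grip_force: 0.0
```

Request:
carry_out(commands=[[[0, 0, 0.003], 0, 0], [[0, 0, 0.003], 0, 0], [[0, 0, 0.003], 0, 0], [[0, 0, 0], 0, 0]])

```text
time: 14.08
tool_pos: [0.6877, -0.0071, 0.0815]
tool_rot: [-3.142, 0.0, -2.928]
contact_force: [-0.2, 0.3, 0.6]
opening: 0.0004
grip_force: 0.0
```

Request:
carry_out(commands=[[[0, 0, 0.003], 0, 0], [[0, 0, 0.003], 0, 0], [[0, 0, 0], 0, 0]])

```text
time: 14.45
tool_pos: [0.6877, -0.0072, 0.0756]
tool_rot: [-3.142, 0.0, -2.928]
contact_force: [-0.3, 1.4, 3.5]
opening: 0.0007
grip_force: 1.8
```

Request:
carry_out(commands=[[[0, 0, 0.001], 0, 0], [[0, 0, 0], 0, 0]])

```text
time: 14.7
tool_pos: [0.6877, -0.0071, 0.0754]
tool_rot: [-3.141, 0.001, -2.928]
contact_force: [-3.2, 0.0, 7.9]
opening: 0.001
grip_force: 4.1
```

Request:
carry_out(commands=[[[0, 0, -0.04], 0, 0], [[0, 0, -0.05], 0, 0.5], [[0, 0, -0.05], 0, 0.7], [[0, 0, 0], 0, 0.85]])

```text
time: 15.2
tool_pos: [0.6897, -0.0074, 0.2193]
tool_rot: [-3.139, 0.009, -2.928]
contact_force: [0.0, -0.3, -0.1]
opening: 0.0258
grip_force: 0.0
```

```bash
cat > e.py <<'E'
from h import *
import sys
T=pose();w=robot.read_camera('wrist');q=robot.read_camera('side');t=robot.read_camera('top');print(T[:3,3])
o=np.array([.6548,.0085,0]);Rz=R.from_euler('z',.211).as_matrix()
for n,z in(('tray_front',.05),('tray_recess',.014),('catch_ridge',.122),('button_top',.096),('jar_center',.03)):
    for nm,p,TT in(('w',w,T),('s',q,None),('t',t,None)):
        for r in robot.tip_of(p,n)[:1+2*(n=='jar_center')]:
            P=onz(p,r['at'],z,TT);print(n,nm,round(r['p'],2),P.round(4),'rel',(Rz.T@(P-o)).round(4))
save(w,sys.argv[1]);save(q,'s'+sys.argv[1])
E
python3 e.py w6.png
```

```text
[ 0.6896776  -0.00742349  0.21930914]
tray_front s 0.72 [ 0.4718 -0.0159  0.05  ] rel [-0.1841  0.0145  0.05  ]
tray_front t 0.69 [ 0.5216 -0.0212  0.05  ] rel [-0.1365 -0.0012  0.05  ]
tray_recess w 0.69 [ 0.5242 -0.0166  0.014 ] rel [-0.133   0.0028  0.014 ]
tray_recess s 0.61 [ 0.5324 -0.0091  0.014 ] rel [-0.1234  0.0084  0.014 ]
tray_recess t 0.7 [ 0.626 -0.296  0.014] rel [-0.0919 -0.2918  0.014 ]
catch_ridge w 0.55 [0.68   0.0398 0.122 ] rel [0.0312 0.0253 0.122 ]
catch_ridge s 0.53 [0.6755 0.0372 0.122 ] rel [0.0262 0.0237 0.122 ]
catch_ridge t 0.79 [0.6676 0.044  0.122 ] rel [0.0199 0.032  0.122 ]
button_top w 0.67 [ 0.6888 -0.0089  0.096 ] rel [ 0.0296 -0.0242  0.096 ]
button_top s 0.62 [0.6969 0.0028 0.096 ] rel [ 0.04   -0.0144  0.096 ]
button_top t 0.43 [ 0.6888 -0.0055  0.096 ] rel [ 0.0304 -0.0208  0.096 ]
jar_center s 0.84 [ 0.4716 -0.3747  0.03  ] rel [-0.2594 -0.3363  0.03  ]
jar_center s 0.71 [ 0.4583 -0.2933  0.03  ] rel [-0.2554 -0.254   0.03  ]
jar_center s 0.55 [ 0.3741 -0.2712  0.03  ] rel [-0.333  -0.2147  0.03  ]
jar_center t 0.9 [ 0.4655 -0.2878  0.03  ] rel [-0.2472 -0.2501  0.03  ]
jar_center t 0.79 [ 0.3749 -0.2661  0.03  ] rel [-0.3313 -0.2099  0.03  ]
jar_center t 0.66 [ 0.4799 -0.3761  0.03  ] rel [-0.2516 -0.3395  0.03  ]
```

The tray is out and the catch is open. Now to the jar.

Request:
carry_out(commands=[[[0.035, -0.029, 0], 0, 0.85], [[0.035, -0.029, 0], 0, 0.85], [[0.035, -0.029, 0], 0, 0.85], [[0.035, -0.029, 0], 0, 0.85], [[0.035, -0.029, 0], 0, 0.85], [[0.035, -0.029, 0], 0, 0.85], [[0.035, -0.029, 0], 0, 0.85], [[0.035, -0.029, 0], 0, 0.85], [[0, 0, 0], 0.158, 0.85], [[0, 0, 0], 0.158, 0.85], [[0, 0, 0], 0.158, 0.85], [[0, 0, 0], 0.158, 0.85], [[0, 0, 0], 0.158, 0.85], [[0, 0, 0], 0.158, 0.85], [[0, 0, 0], 0.158, 0.85], [[0, 0, 0], 0.158, 0.85], [[0, 0, 0], 0, 0.85]])

```text
time: 18.23
tool_pos: [0.463, -0.2932, 0.2146]
tool_rot: [3.141, 0.0, 2.092]
contact_force: [-0.3, -0.1, -0.3]
opening: 0.0777
grip_force: 0.0
```

```bash
cat > f.py <<'E'
from h import *
T=pose();w=robot.read_camera('wrist');print(T.round(4))
hsv=cv2.cvtColor(np.asarray(w['pixels']),cv2.COLOR_RGB2HSV)
m=(((hsv[...,0]<6)|(hsv[...,0]>172))&(hsv[...,1]>120)&(hsv[...,2]>60)).astype(np.uint8)
n,l,st,ce=cv2.connectedComponentsWithStats(m)
for i in range(1,n):
    if st[i,4]>80:
        P=onz(w,ce[i],.057,T);print(st[i],ce[i],P,'tool delta',T[:3,:3].T@(P-T[:3,3]))
for r in robot.tip_of(w,'jar_center')[:3]: print(r, onz(w,r['at'],.03,T))
save(w,'w7.png')
E
python3 f.py
```

```text
[[-4.981e-01  8.671e-01  3.000e-04  4.630e-01]
 [ 8.671e-01  4.981e-01 -2.000e-04 -2.932e-01]
 [-3.000e-04  2.000e-04 -1.000e+00  2.146e-01]
 [ 0.000e+00  0.000e+00  0.000e+00  1.000e+00]]
[ 194  111   38   37 1110] [212.43153153 129.00630631] [ 0.38031795 -0.26897444  0.057     ] tool delta [ 0.0622777  -0.05967981  0.15752763]
[ 242  163   53   53 2181] [267.66437414 189.6001834 ] [ 0.46043683 -0.29605294  0.057     ] tool delta [-0.00110906 -0.00369413  0.15755799]
{'at': [239.4, 253.1], 'p': 0.94} [ 0.47218838 -0.38551498  0.03      ]
{'at': [215.6, 128.5], 'p': 0.75} [ 0.37930332 -0.26988218  0.03      ]
{'at': [267.3, 185.1], 'p': 0.69} [ 0.46022015 -0.29707703  0.03      ]
```

View pics/w7.png

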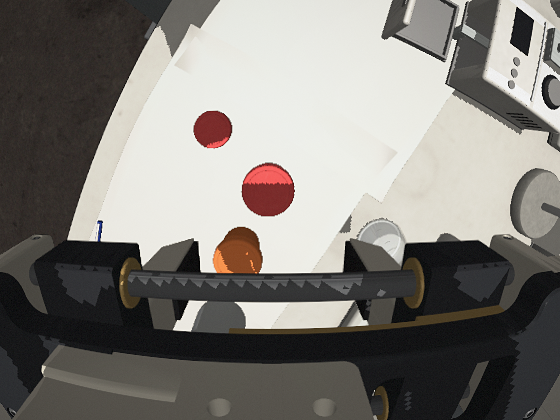

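The view shows the jar lid at (268,190), with the small red at (212,129) and the orange at (239,253) clear of the fingers. I descend and grip the lid.

Request:
carry_out(commands=[[[-0.001, -0.003, 0.035], 0, 0.85], [[0, 0, 0.035], 0, 0.85], [[0, 0, 0.035], 0, 0.85], [[0, 0, 0.035], 0, 0.85], [[0, 0, 0.03], 0, 0.85], [[0, 0, 0.024], 0, 0.85], [[0, 0, 0], 0, 0.85]])

```text
time: 19.2
tool_pos: [0.4599, -0.2947, 0.0189]
tool_rot: [-3.14, -0.004, 2.093]
contact_force: [-0.9, -0.1, 0.6]
opening: 0.0781
grip_force: 0.0
```

Request:
carry_out(commands=[[[0, 0, 0], 0, 0.3], [[0, 0, 0], 0, 0.3], [[0, 0, 0], 0, 0.3], [[0, 0, 0], 0, 0.3]], newtons=15)

```text
time: 19.7
tool_pos: [0.4614, -0.296, 0.0214]
tool_rot: [3.141, 0.002, 2.091]
contact_force: [-0.3, 1.1, 6.0]
opening: 0.0554
grip_force: 15.0
```

Request:
carry_out(commands=[[[0, 0, -0.01], 0, 0.3], [[0, 0, -0.02], 0, 0.3], [[0, 0, -0.035], 0, 0.3], [[0, 0, -0.045], 0, 0.3], [[0, 0, -0.02], 0, 0.3], [[0, 0, 0], 0, 0.3]])

```text
time: 20.45
tool_pos: [0.4616, -0.2961, 0.1522]
tool_rot: [3.14, 0.003, 2.091]
contact_force: [0.1, 0.3, -1.7]
opening: 0.0555
grip_force: 15.0
```

Run:
```python
from h import *
T=pose();q=robot.read_camera('side');w=robot.read_camera('wrist');print(T[:3,3],robot.observe()['grip_force'])
a=cv2.resize(np.asarray(w['pixels'])[100:300,170:390],None,fx=1.8,fy=1.8,interpolation=2);b=cv2.resize(np.asarray(q['pixels'])[200:320,270:390],None,fx=3,fy=3,interpolation=2)
cv2.imwrite('pics/w8.png',np.hstack([a,b])[...,::-1])
V=np.array(q['view'])
for P in([0,0,.033-.052],[0,0,.033+.008],[0,0,.014]):
    c=V@np.r_[T[:3,3]+P,1];u=np.array([q['cx']+q['fx']*c[0]/-c[2],q['cy']-q['fy']*c[1]/-c[2]]);print(P,u,(u-[270,200])*3+[396,0])
```

```text
[ 0.46157285 -0.29605935  0.15222402] 14.999965578317642
[0, 0, -0.018999999999999996] [319.56289004 250.57554641] [544.68867011 151.72663924]
[0, 0, 0.041] [320.09394359 228.913094  ] [546.28183076  86.73928199]
[0, 0, 0.014] [319.85128629 238.81144055] [545.55385888 116.43432164]
```

View pics/w8.png

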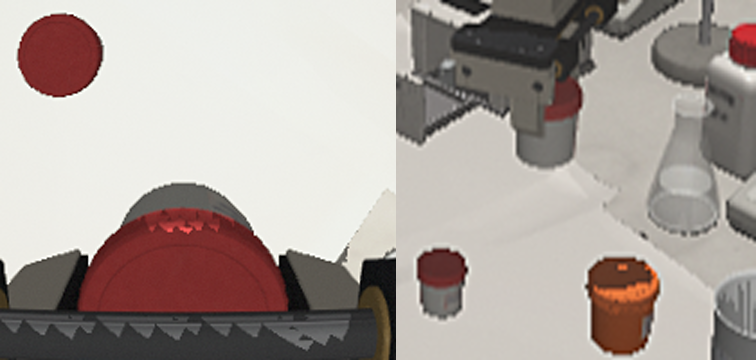

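The jar hangs upright, gripped by its lid (side view, foot at about row 165 of the crop). I carry it over the recess.

Request:
carry_out(commands=[[[0, 0, 0], -0.158, 0.3], [[0, 0, 0], -0.158, 0.3], [[0, 0, 0], -0.158, 0.3], [[0, 0, 0], -0.158, 0.3], [[0, 0, 0], -0.158, 0.3], [[0, 0, 0], -0.158, 0.3], [[0, 0, 0], -0.158, 0.3], [[0, 0, 0], -0.158, 0.3], [[-0.0196, 0.0428, 0], 0, 0.3], [[-0.0197, 0.0428, 0], 0, 0.3], [[-0.0197, 0.0428, 0], 0, 0.3], [[-0.0197, 0.0429, 0], 0, 0.3], [[-0.0197, 0.0429, 0], 0, 0.3], [[-0.0197, 0.0429, 0], 0, 0.3], [[0, 0, 0], 0, 0.3], [[0, 0, 0], 0, 0.3]])

```text
time: 22.55
tool_pos: [0.5212, -0.0195, 0.1493]
tool_rot: [3.141, -0.002, -2.928]
contact_force: [-0.2, -0.3, -1.2]
opening: 0.0556
grip_force: 15.0
```

```bash
sed -i 's/(.tray_front.,.05),/("tray_front",.05),/' e.py; python3 e.py w9.png | grep -v jar
python3 - <<'E'
from h import *
im=cv2.imread('pics/w9.png')[40:290,150:400];s=cv2.imread('pics/sw9.png')[170:295,230:355]
cv2.imwrite('pics/w9c.png',np.hstack([cv2.resize(im,(400,400)),cv2.resize(s,(400,400))]))
E
```

```text
[ 0.52123408 -0.01947361  0.14930923]
tray_front w 0.58 [ 0.4787 -0.0275  0.05  ] rel [-0.1798  0.0017  0.05  ]
tray_front s 0.87 [ 0.4718 -0.0181  0.05  ] rel [-0.1845  0.0124  0.05  ]
tray_front t 0.46 [ 0.4726 -0.0239  0.05  ] rel [-0.185   0.0064  0.05  ]
tray_recess w 0.92 [ 0.5236 -0.0176  0.014 ] rel [-0.1338  0.002   0.014 ]
tray_recess s 0.89 [ 0.5329 -0.0183  0.014 ] rel [-0.1248 -0.0006  0.014 ]
catch_ridge s 0.47 [0.6636 0.03   0.122 ] rel [0.0131 0.0192 0.122 ]
catch_ridge t 0.67 [0.6773 0.0428 0.122 ] rel [0.0292 0.0288 0.122 ]
button_top s 0.51 [0.7061 0.0086 0.096 ] rel [ 0.0502 -0.0106  0.096 ]
button_top t 0.55 [ 0.6925 -0.0041  0.096 ] rel [ 0.0342 -0.0202  0.096 ]
```

View pics/w9c.png

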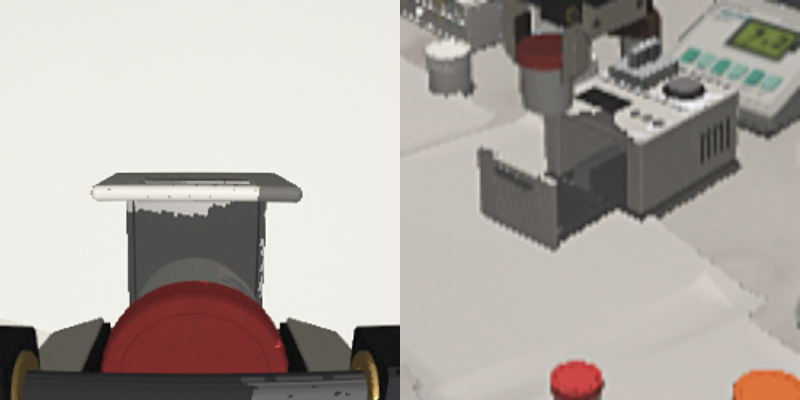

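The jar is centred on the tray (columns 128–265 for the tray walls, jar at 195). I lower it.

Request:
carry_out(commands=[[[-0.002, 0, 0.03], 0, 0.3], [[0, 0, 0.03], 0, 0.3], [[0, 0, 0.025], 0, 0.3], [[0, 0, 0.015], 0, 0.3], [[0, 0, 0.006], 0, 0.3], [[0, 0, 0], 0, 0.3]])

```text
time: 24.2
tool_pos: [0.5241, -0.0189, 0.0446]
tool_rot: [-3.142, 0.0, -2.928]
contact_force: [-0.7, -0.3, -0.2]
opening: 0.0557
grip_force: 15.0
```

Request:
carry_out(commands=[[[0, 0, 0.003], 0, 0.3], [[0, 0, 0.002], 0, 0.3], [[0, 0, 0], 0, 0.3]])

```text
time: 24.58
tool_pos: [0.5239, -0.0188, 0.0395]
tool_rot: [3.142, 0.0, -2.928]
contact_force: [-0.7, -0.2, -1.0]
opening: 0.0555
grip_force: 15.0
```

Request:
carry_out(commands=[[[0, 0, 0.003], 0, 0.3], [[0, 0, 0], 0, 0.3]])

```text
time: 24.82
tool_pos: [0.5237, -0.0188, 0.0362]
tool_rot: [3.141, -0.0, -2.928]
contact_force: [-0.3, -0.2, -0.3]
opening: 0.0552
grip_force: 15.0
```

Request:
carry_out(commands=[[[0, 0, 0.002], 0, 0.3], [[0, 0, 0], 0, 0.3]])

```text
time: 25.08
tool_pos: [0.5243, -0.0188, 0.0353]
tool_rot: [-3.141, 0.001, -2.928]
contact_force: [-3.3, 0.7, 7.8]
opening: 0.0559
grip_force: 15.0
```

Request:
carry_out(commands=[[[0, 0, -0.001], 0, 0.75], [[0, 0, 0], 0, 0.75], [[0, 0, 0], 0, 0.75], [[0, 0, 0], 0, 0.75], [[0, 0, -0.02], 0, 0.75], [[0, 0, -0.04], 0, 0.75], [[0, 0, -0.05], 0, 0.75], [[0, 0, -0.05], 0, 0.75], [[0, 0, 0], 0, 0]])

```text
time: 26.2
tool_pos: [0.5261, -0.0192, 0.1994]
tool_rot: [-3.138, 0.008, -2.928]
contact_force: [0.2, 0.5, 0.2]
opening: 0.0632
grip_force: 0.0
```

Run:
```python
from h import *
t=robot.read_camera('side');
for r in robot.tip_of(t,'jar_center')[:4]: print(r,onz(t,r['at'],.044))
V=np.array(t['view']);c=V@[.5228,-.0198,.044,1];print(t['cx']+t['fx']*c[0]/-c[2],t['cy']-t['fy']*c[1]/-c[2])
T=pose();w=robot.read_camera('wrist');print(T[:3,3])
for r in robot.tip_of(w,'jar_center')[:3]: print(r,onz(w,r['at'],.044,T))
im=np.asarray(w['pixels'])[60:260,170:370];s=np.asarray(t['pixels'])[170:295,230:355]
cv2.imwrite('pics/w10c.png',np.hstack([cv2.resize(im,(400,400)),cv2.resize(s,(400,400))])[...,::-1])
```

```text
{'at': [278.8, 224.7], 'p': 0.83} [ 0.53557106 -0.00847397  0.044     ]
{'at': [344.3, 300.7], 'p': 0.72} [ 0.46236434 -0.38938326  0.044     ]
{'at': [284.5, 295.8], 'p': 0.61} [ 0.35973733 -0.29369576  0.044     ]
277.3891882680002 227.4829438140617
[ 0.52364553 -0.01878923  0.19518066]
{'at': [88.8, 27.4], 'p': 0.85} [ 0.38343955 -0.25501744  0.044     ]
{'at': [6.7, 95.4], 'p': 0.74} [ 0.46950832 -0.37116541  0.044     ]
{'at': [273.1, 192.6], 'p': 0.6} [ 0.52601867 -0.01675898  0.044     ]
```

The networks place the jar in the recess and upright. Now I go down in front of the tray panel with closed fingers.

Request:
carry_out(commands=[[[0.04, 0, 0], 0, 0], [[0.04, 0, 0], 0, 0], [[0, 0, 0.04], 0, 0], [[0, 0, 0.04], 0, 0], [[0, 0, 0.04], 0, 0], [[0, 0, 0.04], 0, 0], [[0, 0, 0], 0, 0]])

```text
time: 27.28
tool_pos: [0.4426, -0.035, 0.0324]
tool_rot: [3.138, -0.008, -2.929]
contact_force: [0.4, -0.3, -0.7]
opening: 0.001
grip_force: 0.0
```

Request:
carry_out(commands=[[[-0.008, 0, 0], 0, 0], [[-0.008, 0, 0], 0, 0], [[-0.008, 0, 0], 0, 0], [[-0.008, 0, 0], 0, 0], [[0, 0, 0], 0, 0]])

```text
time: 27.9
tool_pos: [0.4775, -0.0289, 0.0356]
tool_rot: [-3.141, 0.001, -2.928]
contact_force: [-2.4, -1.0, 1.3]
opening: 0.0006
grip_force: 1.1
```

Request:
carry_out(commands=[[[-0.004, 0, 0], 0, 0], [[-0.006, 0, 0], 0, 0], [[-0.006, 0, 0], 0, 0], [[-0.006, 0, 0], 0, 0], [[-0.006, 0, 0], 0, 0], [[-0.006, 0, 0], 0, 0], [[-0.006, 0, 0], 0, 0], [[-0.006, 0, 0], 0, 0], [[-0.006, 0, 0], 0, 0], [[-0.006, 0, 0], 0, 0], [[-0.006, 0, 0], 0, 0], [[-0.006, 0, 0], 0, 0], [[-0.004, 0, 0], 0, 0], [[-0.003, 0, 0], 0, 0], [[0, 0, 0], 0, 0]])

```text
time: 29.78
tool_pos: [0.5525, -0.0128, 0.0353]
tool_rot: [-3.141, 0.0, -2.928]
contact_force: [-2.6, -4.6, 0.6]
opening: 0.0002
grip_force: 1.8
```

Request:
carry_out(commands=[[[-0.002, 0, 0], 0, 0], [[-0.002, 0, 0], 0, 0], [[0, 0, 0], 0, 0]])

```text
time: 30.15
tool_pos: [0.5562, -0.012, 0.0353]
tool_rot: [-3.142, -0.0, -2.928]
contact_force: [-3.0, -4.0, 0.9]
opening: 0.0003
grip_force: 2.1
```

Request:
carry_out(commands=[[[-0.002, 0, 0], 0, 0], [[-0.001, 0, 0], 0, 0], [[0, 0, 0], 0, 0]])

```text
time: 30.52
tool_pos: [0.5593, -0.0111, 0.0353]
tool_rot: [3.141, 0.0, -2.928]
contact_force: [-3.2, -2.9, -0.4]
opening: 0.0001
grip_force: 1.5
```

Request:
carry_out(commands=[[[-0.002, 0, 0], 0, 0], [[0, 0, 0], 0, 0]])

```text
time: 30.78
tool_pos: [0.5612, -0.0107, 0.0353]
tool_rot: [3.141, 0.0, -2.928]
contact_force: [-1.8, -2.6, -0.8]
opening: 0.0007
grip_force: 1.5
```

Request:
carry_out(commands=[[[-0.002, 0, 0], 0, 0], [[0, 0, 0], 0, 0]])

```text
time: 31.02
tool_pos: [0.5628, -0.0103, 0.0353]
tool_rot: [3.141, -0.001, -2.928]
contact_force: [-3.5, -3.4, 0.2]
opening: 0.0011
grip_force: 2.1
```

Request:
carry_out(commands=[[[-0.002, 0, 0], 0, 0], [[0, 0, 0], 0, 0]])

```text
time: 31.28
tool_pos: [0.5628, -0.0103, 0.0353]
tool_rot: [3.141, -0.005, -2.928]
contact_force: [-12.0, -6.1, 5.1]
opening: 0.0005
grip_force: 5.9
```

Request:
carry_out(commands=[[[-0.002, 0, 0], 0, 0], [[0, 0, 0], 0, 0]])

```text
time: 31.52
tool_pos: [0.5627, -0.0103, 0.0353]
tool_rot: [3.14, -0.009, -2.928]
contact_force: [-17.2, -7.5, 10.4]
opening: 0.0002
grip_force: 9.8
```

The stop is reached at 17 N. I back off and check that it latched.

Request:
carry_out(commands=[[[0.006, 0, 0], 0, 0], [[0.01, 0, 0], 0, 0], [[0.02, 0, 0], 0, 0], [[0.02, 0, -0.02], 0, 0], [[0, 0, -0.05], 0, 0], [[0, 0, -0.06], 0, 0], [[0, 0, -0.03], 0, 0.4], [[0, 0, 0], 0, 0.4]])

```text
time: 32.52
tool_pos: [0.5141, -0.0213, 0.1983]
tool_rot: [-3.139, 0.007, -2.928]
contact_force: [-0.3, 0.2, -0.3]
opening: 0.016
grip_force: 0.0
```

```bash
python3 e.py w11.png
```

```text
[ 0.51406488 -0.02128898  0.19834448]
tray_front w 0.65 [ 0.5722 -0.0083  0.05  ] rel [-0.0842  0.0009  0.05  ]
tray_front s 0.88 [0.5764 0.016  0.05  ] rel [-0.0751  0.0237  0.05  ]
tray_recess w 0.16 [ 0.5887 -0.0053  0.014 ] rel [-0.0675  0.0004  0.014 ]
tray_recess s 0.75 [ 0.6233 -0.01    0.014 ] rel [-0.0347 -0.0114  0.014 ]
catch_ridge s 0.51 [0.6672 0.0227 0.122 ] rel [0.0151 0.0113 0.122 ]
catch_ridge t 0.86 [0.6773 0.0393 0.122 ] rel [0.0285 0.0254 0.122 ]
button_top s 0.56 [ 0.6893 -0.0184  0.096 ] rel [ 0.0281 -0.0335  0.096 ]
button_top t 0.57 [ 0.7131 -0.2418  0.096 ] rel [ 0.0046 -0.2569  0.096 ]
jar_center w 0.86 [ 0.4714 -0.3753  0.03  ] rel [-0.2597 -0.3369  0.03  ]
jar_center w 0.75 [ 0.3801 -0.2644  0.03  ] rel [-0.3257 -0.2093  0.03  ]
jar_center w 0.74 [ 0.7147 -0.2439  0.03  ] rel [ 0.0057 -0.2593  0.03  ]
jar_center s 0.89 [ 0.3699 -0.2769  0.03  ] rel [-0.3384 -0.2194  0.03  ]
jar_center s 0.61 [ 0.4693 -0.3784  0.03  ] rel [-0.2624 -0.3394  0.03  ]
jar_center t 0.75 [ 0.4766 -0.3783  0.03  ] rel [-0.2552 -0.3409  0.03  ]
jar_center t 0.63 [ 0.3696 -0.2711  0.03  ] rel [-0.3374 -0.2137  0.03  ]
```

The tray is home and latched. Now I return the catch.

Request:
carry_out(commands=[[[-0.0346, 0.0054, 0], 0, 0.4], [[-0.0346, 0.0054, 0], 0, 0.4], [[-0.0346, 0.0054, 0], 0, 0.4], [[-0.0346, 0.0054, 0], 0, 0.4], [[-0.0345, 0.0053, 0], 0, 0.4], [[0, 0, 0], 0, 0.4], [[0, 0, 0.035], 0, 0.4], [[0, 0, 0.035], 0, 0.4], [[0, 0, 0.02], 0, 0.4], [[0, 0, 0.01], 0, 0.4], [[0, 0, 0], 0, 0.4], [[0, 0, 0], 0, 0], [[0, 0, 0], 0, 0], [[0, 0, 0], 0, 0], [[0, 0, 0], 0, 0]], newtons=12)

```text
time: 35.3
tool_pos: [0.6758, 0.0411, 0.096]
tool_rot: [-3.141, 0.001, -2.929]
contact_force: [-0.3, -1.5, 2.6]
opening: 0.0099
grip_force: 12.0
```

Request:
carry_out(commands=[[[0, -0.012, 0], 0, 0], [[0, -0.012, 0], 0, 0], [[0, -0.012, 0], 0, 0], [[0, -0.012, 0], 0, 0], [[0, -0.003, 0], 0, 0], [[0, -0.002, 0], 0, 0], [[0, 0, 0], 0, 0]])

```text
time: 36.17
tool_pos: [0.6865, -0.0099, 0.096]
tool_rot: [3.139, 0.0, -2.929]
contact_force: [-4.4, 4.2, 6.2]
opening: 0.0098
grip_force: 12.0
```

Request:
carry_out(commands=[[[0, -0.002, 0], 0, 0], [[0, 0, 0], 0, 0]])

```text
time: 36.42
tool_pos: [0.6865, -0.0099, 0.096]
tool_rot: [3.137, -0.0, -2.928]
contact_force: [-4.3, 10.7, 6.7]
opening: 0.01
grip_force: 12.0
```

The catch is at its stop. I release and go up clear.

Request:
carry_out(commands=[[[0, 0.002, 0], 0, 0], [[0, 0, 0], 0, 0.3], [[0, 0, 0], 0, 0.4], [[0, 0, 0], 0, 0.4], [[0, 0, -0.02], 0, 0.4], [[0, 0, -0.05], 0, 0.4], [[0, 0, -0.05], 0, 0.4], [[0, 0, 0], 0, 0.4], [[0, 0, 0], 0, 0.4]])

```text
time: 37.55
tool_pos: [0.6863, -0.0105, 0.2146]
tool_rot: [3.141, -0.001, -2.929]
contact_force: [-0.3, -1.1, -1.2]
opening: 0.0367
grip_force: 0.0
```

```bash
python3 e.py w12.png | grep -E 'ridge|front|button'
```

```text
tray_front w 0.72 [ 0.5711 -0.0116  0.05  ] rel [-0.086  -0.0021  0.05  ]
tray_front s 0.88 [0.5808 0.02   0.05  ] rel [-0.07    0.0268  0.05  ]
catch_ridge w 0.91 [ 0.6911 -0.0088  0.122 ] rel [ 0.0319 -0.0246  0.122 ]
catch_ridge s 0.63 [ 0.6775 -0.0233  0.122 ] rel [ 0.0155 -0.0358  0.122 ]
catch_ridge t 0.74 [ 0.6843 -0.0086  0.122 ] rel [ 0.0253 -0.0229  0.122 ]
```

```bash
python3 -c "
from cell import robot
print(robot.hand_in())"
```

```text
the job is handed in; nothing more can be done
None
```

The job is handed in at about 38 s: the jar is in the recess, the tray is latched home and the catch is back against its closed stop. These rest on forces and network readings only; the jar was last seen before the tray closed. I viewed 12 pictures, two over the limit of 10, and the fingertips turned out about 31 mm higher than stated, which I corrected for by touch.

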